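# Slide back the cover of the air manifold and shut the red valve

## Task

The red-handled valve of the bench's compressed-air manifold has to be shut off: with the fingertips, push the cover of the grey box all the way open towards the robot without lifting it, then push the red handle a quarter turn to the left until it is fully shut. Leave the yellow-handled valve open and the loose things on the bench where they are, and finish with the hand clear of everything.

Things in the scene. Friction and masses are not known exactly. Their poses are not given: they have to be found in the camera images.
- manifold: grey open-topped box screwed to the bench, 150 mm (its x) by 262 mm (its y), walls 6 mm thick, 68 mm high; origin at the centre of its underside; x points away from the robot, y to the robot's left (place and yaw vary). Pipes inside lie below 34 mm, valve bodies below 43 mm. Brass pipe ends stand out 32 mm in front and 22 mm at both sides, 24 mm up.
- box_rim (a point): centre of the box's mouth, at rim height (68 mm). Two fixed guide bars for the cover run along the left and right sides (8 mm thick, top at 80 mm, centre lines at y = +-131 mm in the box's frame) and on to x = -216 mm in front of the box, where legs and a stop bar across (75 mm high) carry them.
- cover (a joint): the steel cover plate (152 x 250 mm, top 72 mm above the bench): 0 = box closed, grows as it slides towards the robot (box -x), 0.130 m = fully open, at the stop. Starts between 0 and 0.02. Slides with about 2.5 N of friction and stays where it is left; it lies in its guides by its own weight (0.65 kg) and could be lifted up to 30 mm.
- cover_lip (a point): centre of the upright rear face of the black wedge on the cover: the face to push. It looks to box +x (away from the robot), is 110 mm wide along box y, from 72 to 99 mm above the bench, this point at 86 mm. At x = +60 mm, y = 0 in the box's frame when closed; 16 mm of flat cover lies behind it. The wedge slopes down to the cover over 57 mm on the robot's side.
- red_valve: steel body of the marked valve, in the box under the cover; origin on the upright turning axis of its handle, at bench height, same axes as the box. The valves stand at x = +35 mm, y = -65 and +50 mm in the box's frame; which is red varies. From the axis it is at least 60 mm to the box's side wall.
- red_handle (a joint): angle of the red handle about its upright axis: 0 = open, pointing to the robot (box -x, along the outlet pipe); grows as its end swings to the left (box +y); 1.571 = fully shut, at its stop, pointing to box +y. Starts between 0 and 0.2; stays where it is left; about 2.5 N at the grip turns it.
- red_grip (a point): middle of the red grip, 45 mm from the turning axis, 52 mm above the bench; the grip is 46 mm long, ends 62 mm from the axis, is 15 mm wide and stands from 44 to 60 mm above the bench
- yellow_valve: the same valve with a yellow handle, which must stay open; origin on its handle's turning axis, at bench height
- yellow_handle (a joint): angle of the yellow handle, as for the red one; starts between 0 and 0.15
- pc_mouse: bystander: loose black computer mouse, 104 x 61 x 37 mm, right of the box; origin at its underside
- holder: bystander: loose tan spring sheet holder (small cylindrical clamp) lying down, 12 x 63 x 12 mm, left of the box; origin at its underside
- oil: bystander: loose white squeeze bottle with a red nozzle, 52 mm across, 140 mm tall, standing at the right rear; origin at its underside
- felt_pen: bystander: loose marker, white with a black cap, 139 mm, lying at the right; origin at its underside

How it is judged:
On the way, in this order (a step that is already met when the one before it is completed fails the run):
1. the cover is slid fully open, with the red valve still open (value of joint cover above 0.115 m and value of joint red_handle below 0.5 rad), for 0.2 s.
2. the red handle is pushed fully shut (value of joint red_handle above 1.45 rad), for 0.2 s.
At the end, for the whole second after the job is handed in: cover open to at least 115 of 130 mm and down in its guides, red handle within 7 degrees of its shut stop (1.45 of 1.571 rad), yellow handle below 0.3 rad (open), no loose bystander more than 20 mm from its start (value of joint cover above 0.115 m and value of joint red_handle above 1.45 rad and value of joint yellow_handle below 0.3 rad and z of cover_lip in the frame of manifold below 0.092 m and distance of each of pc_mouse, holder, oil, felt_pen from where it was at the start of the episode below 0.02 m); the robot touches nothing.
It fails at once if the cover is lifted more than 8 mm in its guides (z of cover_lip in the frame of manifold above 0.094 m).
It fails at once if the yellow handle is turned beyond 0.3 rad (value of joint yellow_handle above 0.3 rad).
It fails at once if a loose bystander is moved or lifted more than 20 mm (distance of any of pc_mouse, holder, oil, felt_pen from where it was at the start of the episode above 0.02 m).
It also fails if it takes over 48 s, if anything falls off the work surface, if the arm or the gripper's body presses on something with over 40 N, if the wrist force passes 120 N, or if a joint passes its speed limit or range.

## Robot

A 6-joint arm with a two-finger parallel gripper is mounted at the origin on the work surface; the furniture and walls round the work are solid. World frame = base frame: x ahead of the robot, y to its left, z up, the work surface at z = 0. Lengths are in m, angles in rad, forces in N, time in s.
With the tool pointing down it reaches from about 0.35 to 0.775 m from the base axis. Payload 5.5 kg.
Tool frame: the origin (TCP) lies midway between the tips of the shut fingers; the grasp point (between the pads) lies 19 mm behind it; x points along the fingers, y is the direction in which the jaws open and shut, and the axes are right-handed (so a half turn about x gives the same grasp; the last joint's range is limited). The gripper opens to 85 mm and grips with 20 to 120 N. Pads are 22 mm wide; open, the fingers measure 114 mm over their backs; the gripper's body (76 mm by 85 mm) begins 54 mm behind the grasp point. The pads swing forward as they close: fully open they stand 13 mm farther back than shut.
Start: joints at [1.136, 0.313, 0.046, 1.304, 0, 1.431], TCP at [0.167, 0.55, 0.231] pointing down, gripper open.
Joint ranges: [-2.76, 2.76], [-0.86, 1.69], [-1.03, 1.26], [-2.2, 2.34], [-1.47, 1.5], [-3.14, 3.14]. Speed limits (rad/s): [2.57, 2.57, 3.14, 3.14, 3.14, 3.14].

## Interface

Orientations are given as a unit quaternion [w, x, y, z].
In Python, from workcell import env, optics, order, models gives the robot as it stands. The module is installed in compiled form; this text tells all that it offers.
- The arm moves only by the tool servo_tool, never from a script. Its argument "moves" is a list of rows, each a list of 5 numbers: the shift along the tool's x, y, z in cm, then the turn about the tool's x in rad, then the closure, from -1 (fully open) to 1 (shut). A call has exactly 10 rows; each row shifts and turns the commanded pose from where the row before left it, along the tool's axes as they then stand; what a row does not reach is not made up. A row lasts 1/8 s, in which the tool goes at most 62.5 mm and 10.7 degrees, less where a joint would pass 70% of its speed; a pose out of reach is approached as far as the arm can. A call is refused whole if a number of a shift passes 6.25 or a number of a turn 0.188, either way. A call with a gripper value outside its range is refused whole. The fingers move at their own pace and stop on an object; "grip_force" is the grip in N (left out, the last holds). Time passes only in rows, so rows that do not move let the fingers close, or fill a call up. It gives the time, the measured TCP pose, the force and the opening at its end, in the units of the state.
- env.get_state(): the state, without advancing time (a new reading comes with each control period).
- optics.read_camera(name): name is "scene" or "top"; returns a dict with "pixels" (420x560x3 uint8, blue, green, red), "vertical_fov" (degrees; the focal length in pixels is half the picture's height over the tangent of half this angle, whatever the lens; pixels are square), "cx", "cy" (the principal point, pixels), "k1" (the pictures are not rectified: a ray, as slopes to the right and down, at radius r is drawn at 1 + k1 r^2 times it, then the intrinsics apply), "extrinsics" (4x4, takes a point from world to camera coordinates). Camera axes: x right, y up, looking along -z (the intrinsics and any distortion apply to the point x, -y, -z); pixel columns grow to the right and rows downward; lengths in m; the calibration is good to about 2 mm. A picture is of the moment at which its call begins. There is no depth.
- order.hand_in(): hands the job in, once; it reports no verdict.
Trained networks look in a picture, given as the dict that the camera call returned (one of the last four; its "shot" number tells which), for a name from the list of things; names that differ only in an ending like _2 or _b are one class to them, and where a whole thing is asked for, a point or a joint stands for the part that bears it (a point fixed in the world has none). Each returns a list of dicts, best first, with "conf" (0 to 1); they miss things now and then, are a little off and sometimes report something else, mostly with a low value. They report only what shows in the picture. A call takes as long as a camera call.
- models.outline_of(name, picture): "pixels" (420x560 bool, what is visible of it) and "location" ([column, row] in pixels, amid what is visible of it).
- models.pinpoint(name, picture): "location" ([column, row] in pixels: a listed point, or the origin of a listed thing).
The state is a dict: "clock": time; "joint_pos": joint angles; "qvel": joint speeds; "tau": joint torques, N m; "tcp_pos": TCP position; "orientation": TCP orientation; "wrist_force": force on the tool from outside, world axes, zero at the start; "ft_torque": the same for the moment, N m; "finger_gap": finger opening in m.
Only numpy, scipy, OpenCV 4.12 (cv2) and the standard library are available. Lean on these libraries where they do the work, as an engineer would, in place of code of your own. Each camera call takes 0.05 s, during which the arm holds its last target.

## Working session

There is one attempt and no reset: what is moved stays moved. The work goes in short steps, Python scripts to look and compute and a tool call to move; the robot and the scene stay as the last step left them, time stands still between calls to the robot, and variables do not carry over. Pictures are saved under pics/ and viewed, and the job is handed in when it is done.

Besides the shell and the picture viewer there is one more tool, called by a JSON object that holds its "api" and its "payload". servo_tool: Moves the arm, as the interface text tells. Its arguments: {"type":"object","properties":{"moves":{"type":"array"},"grip_force":{"type":"number"}},"required":["moves"]}

```bash
mkdir -p pics
cat > h.py <<'E'
import numpy as np, cv2
from workcell import env, optics, order, models
def K(p):
    H,W=p["pixels"].shape[:2]; f=H/2/np.tan(np.radians(p["vertical_fov"])/2)
    return np.array([[f,0,p["cx"]],[0,f,p["cy"]],[0,0,1.]])
def ray(p,uv):
    d=np.array([p["k1"],0,0,0,0.])
    n=cv2.undistortPoints(np.array([[uv]],float),K(p),d)[0,0]
    E=np.array(p["extrinsics"]);R=E[:3,:3];t=E[:3,3]
    return -R.T@t, R.T@np.array([n[0],-n[1],-1.])
def atz(p,uv,z):
    o,d=ray(p,uv); return o+d*(z-o[2])/d[2]
def proj(p,X):
    E=np.array(p["extrinsics"]);c=E[:3,:3]@np.asarray(X,float)+E[:3,3]
    return cv2.projectPoints(np.array([[c[0],-c[1],-c[2]]]),np.zeros(3),np.zeros(3),K(p),np.array([p["k1"],0,0,0,0.]))[0][0,0]
E
python3 - <<'E'
from h import *
s=env.get_state();print({k:np.round(v,3) for k,v in s.items()})
zs={'manifold':0,'box_rim':.068,'cover_lip':.086,'red_valve':0,'yellow_valve':0,'red_grip':.052,'pc_mouse':0,'holder':0,'oil':0,'felt_pen':0}
for c in ['scene','top']:
    p=optics.read_camera(c);cv2.imwrite(f'pics/{c}0.png',p["pixels"])
    print(c,p['k1'],p['vertical_fov'],np.round(ray(p,(280,210))[0],3))
    for n,z in zs.items():
        for r in models.pinpoint(n,p)[:2]: print(n,round(r['conf'],2),np.round(r['location'],1),np.round(atz(p,r['location'],z),4))
E
```

```text
{'clock': np.float64(0.0), 'joint_pos': array([1.136, 0.314, 0.045, 1.304, 0.   , 1.431]), 'qvel': array([-0.   , -0.001, -0.001,  0.   ,  0.001, -0.   ]), 'tau': array([ 1.0000e-03, -4.8062e+01,  2.9853e+01,  1.9000e-02, -0.0000e+00,
        0.0000e+00]), 'tcp_pos': array([0.167, 0.55 , 0.23 ]), 'orientation': array([ 0.699,  0.103,  0.7  , -0.104]), 'wrist_force': array([-0.338,  0.447,  1.203]), 'ft_torque': array([ 0.009, -0.009,  0.008]), 'finger_gap': np.float64(0.085)}
scene -0.11283624971323644 57.080989994841595 [-0.009 -0.541  0.786]
manifold 0.59 [279.  232.1] [ 0.5254 -0.072   0.    ]
box_rim 0.85 [281.4 213.2] [ 0.5337 -0.0735  0.068 ]
cover_lip 0.96 [295.2 199.6] [ 0.5827 -0.0797  0.086 ]
pc_mouse 0.76 [341.9 282.2] [ 0.501  -0.2974  0.    ]
holder 0.6 [211.8 213.7] [0.4524 0.1214 0.    ]
oil 0.56 [411.7 270.4] [ 0.6454 -0.4133  0.    ]
top -0.03118746924914497 51.21833794485146 [ 0.359 -0.069  1.236]
manifold 0.68 [278.7 216.1] [ 0.5308 -0.0829  0.    ]
box_rim 0.89 [276.9 215. ] [ 0.5243 -0.0773  0.068 ]
box_rim 0.71 [276.4 192.7] [ 0.5854 -0.0753  0.068 ]
red_grip 0.48 [357.3 221. ] [ 0.5126 -0.2974  0.052 ]
pc_mouse 0.85 [355.  223.5] [ 0.512  -0.3008  0.    ]
holder 0.6 [207.8 239.3] [0.4625 0.1162 0.    ]
oil 0.75 [392.9 176.4] [ 0.6512 -0.4141  0.    ]
felt_pen 0.69 [397.9 273.5] [ 0.3717 -0.4198  0.    ]
felt_pen 0.39 [210.4 240.9] [0.4581 0.1087 0.    ]
```

View pics/scene0.png

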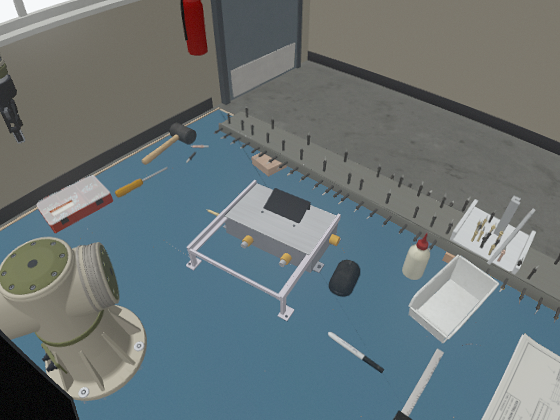

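View pics/top0.png

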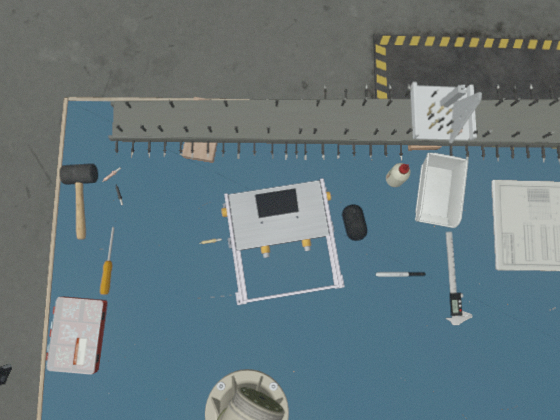

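The top view shows the box around (278,215), the wedge around (277,203) and the guides running down to the stop bar at row ~295. Next I'll zoom in and fit the box pose.

Run:
```python
from h import *
p=optics.read_camera('top')
im=p["pixels"]
cv2.imwrite('pics/topz.png',cv2.resize(im[170:310,210:360],None,fx=5,fy=4.2*5/4.2*0.84,interpolation=cv2.INTER_CUBIC)) if 0 else cv2.imwrite('pics/topz.png',cv2.resize(im[172:308,212:358],None,fx=4.4,fy=4.4,interpolation=cv2.INTER_CUBIC))
m=models.outline_of('cover',p)[0];print(m['conf'],m['location'],cv2.minAreaRect(np.argwhere(m['pixels'])[:,::-1].astype(np.float32)))
m=models.outline_of('cover_lip',p)
for r in m[:2]: print(r['conf'],r['location'],r['pixels'].sum())
q=optics.read_camera('scene')
cv2.imwrite('pics/scz.png',cv2.resize(q["pixels"][170:330,180:350],None,fx=3.6,fy=3.6,interpolation=cv2.INTER_CUBIC))
```

```text
0.72 [277.4, 215.0] ((277.87493896484375, 214.28085327148438), (57.529273986816406, 95.76947784423828), 80.66500091552734)
0.69 [280.1, 217.6] 5263
```

View pics/topz.png

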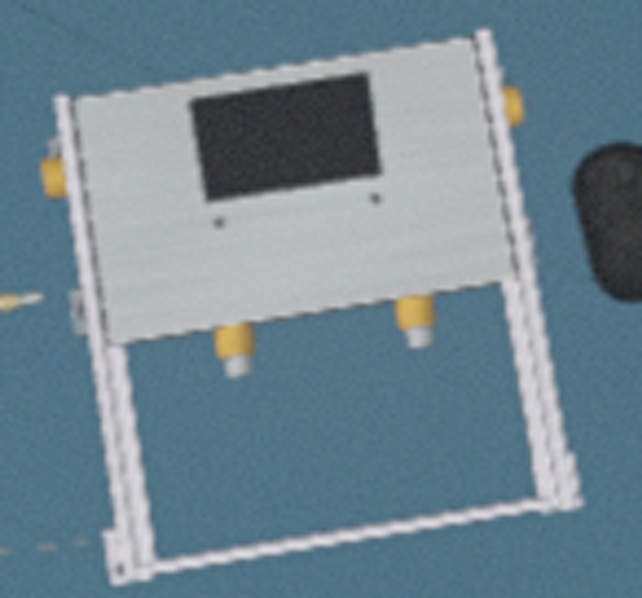

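View pics/scz.png

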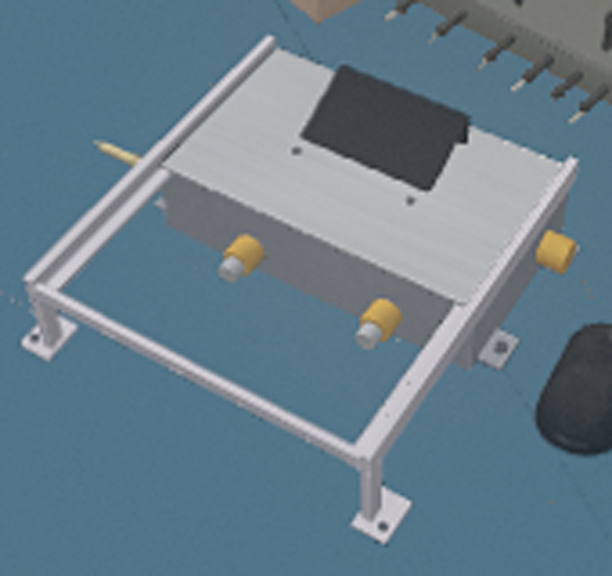

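```bash
cat > fit.py <<'E'
from h import *
from scipy.optimize import least_squares
T=optics.read_camera('top');S=optics.read_camera('scene')
# box-frame pt, whether moves with cover, pix zoom
pt=[((.076,.125,.072),1,(77,100)),((.076,-.125,.072),1,(475,38)),((-.076,.125,.072),1,(108,343)),((-.076,-.125,.072),1,(515,283)),
((.060,.055,.099),1,(192,100)),((.060,-.055,.099),1,(367,73)),((.003,.055,.072),1,(208,201)),((.003,-.055,.072),1,(381,174)),
((-.107,.05,.03),0,(236,372)),((-.107,-.065,.03),0,(419,342))]
ps=[((.060,.055,.099),1,(342,66)),((.060,-.055,.099),1,(469,115)),((.003,.055,.072),1,(301,133)),((.003,-.055,.072),1,(430,190)),
((-.076,.125,.072),1,(163,167)),((-.076,-.125,.072),1,(462,303)),((-.216,.131,.08),0,(32,280)),((-.216,-.131,.08),0,(366,458)),((.06,0,.086),1,None)]
def W(v,b,mv):
    x,y,a,c=v;bx=b[0]-(c if mv else 0);return [x+np.cos(a)*bx-np.sin(a)*b[1],y+np.sin(a)*bx+np.cos(a)*b[1],b[2]]
def res(v,full=False):
    r=[]
    for b,m,u in pt: r.append(proj(T,W(v,b,m))-(np.array([212,172])+(np.array(u)+.5)/4.4-.5))
    for b,m,u in ps:
        if u is not None: r.append(proj(S,W(v,b,m))-(np.array([180,170])+(np.array(u)+.5)/3.6-.5))
    return np.array(r) if full else np.ravel(r)
s=least_squares(res,[.525,-.077,.13,.01],loss='soft_l1')
v=s.x;print(np.round(v,4));print(np.round(res(v,1),1).tolist())
E
python3 fit.py
```

```text
[ 0.528  -0.0798  0.1639  0.0045]
[[-1.1, 0.2], [-0.3, 0.6], [-0.3, 0.8], [0.1, 0.0], [-1.1, 0.2], [0.3, 0.2], [-1.2, -0.2], [-0.0, -0.2], [0.4, 0.5], [0.2, 0.8], [0.4, -0.6], [1.1, 0.4], [0.6, 0.5], [0.8, 0.3], [-0.2, -0.6], [1.3, 0.9], [-0.4, -1.0], [0.3, -1.0]]
```

```bash
cat >> h.py <<'E'
from scipy.spatial.transform import Rotation as Rot
B=np.array([.528,-.0798]);A=.1639
def bw(x,y):
    return B+np.array([[np.cos(A),-np.sin(A)],[np.sin(A),np.cos(A)]])@[x,y]
def tool():
    s=env.get_state();w,x,y,z=s['orientation'];return s,Rot.from_quat([x,y,z,w]).as_matrix()
def rep():
    s,R=tool();d=s['tcp_pos'][:2]-B;c,n=np.cos(A),np.sin(A)
    print('t',round(s['clock'],2),'tcp',np.round(s['tcp_pos'],4),'box',np.round([c*d[0]+n*d[1],-n*d[0]+c*d[1]],4),'F',np.round(s['wrist_force'],1),'gap',round(s['finger_gap'],3))
    yb=R[:2,1];print('tool y yaw rel box y',round(np.arctan2(yb[1],yb[0])-A-np.pi/2,3))
    return s,R
def to(X,R=None,n=1):
    s,R0=tool();R=R0 if R is None else R
    v=R.T@(np.array(X)-s['tcp_pos'])*100;print('cm tool',np.round(v,2),'per row',np.round(v/n,2))
E
python3 - <<'E'
from h import *
s,R=rep();print(np.round(R,3))
t=bw(.08,0);print(t)
to([*t,.20])
E
```

```text
t 1.4 tcp [0.1671 0.5502 0.2313] box [-0.2533  0.6805] F [ 1.  -0.3  0.3] gap 0.085
tool y yaw rel box y -0.459
[[ 0.     0.291  0.957]
 [ 0.     0.957 -0.291]
 [-1.     0.     0.   ]]
[ 0.60692787 -0.06674663]
cm tool [  3.13 -46.26  60.01] per row [  3.13 -46.26  60.01]
```

{"api": "servo_tool", "payload": {"moves": [[0,-3.4,4.4,0,1],[0,-3.4,4.4,0,1],[0,-3.4,4.4,0,1],[0,-3.4,4.4,0,1],[0,-3.4,4.4,0,1],[0,-3.4,4.4,0,1],[0,-3.4,4.4,0,1],[0,-3.4,4.4,0,1],[0,-3.4,4.4,0,1],[0,-3.4,4.4,0,1]], "grip_force": 60}}

```text
clock: 2.65
tcp_pos: [0.4903, 0.0954, 0.2315]
orientation: [0.7, 0.104, 0.699, -0.104]
wrist_force: [0.9, -0.1, -0.1]
finger_gap: 0.0001
```

Run:
```python
from h import *
s,R=rep()
to([*bw(.083,0),.13])
```

```text
t 2.65 tcp [0.4903 0.0954 0.2315] box [-0.0087  0.179 ] F [ 0.9 -0.1 -0.1] gap 0.0
tool y yaw rel box y -0.459
cm tool [ 10.16 -11.99  16.14] per row [ 10.16 -11.99  16.14]
```

{"api": "servo_tool", "payload": {"moves": [[2,-3,4,0,1],[2,-3,4,0,1],[2,-3,4,0,1],[2,-3,4,0,1],[2,0,0,-0.153,1],[0,0,0,-0.153,1],[0,0,0,-0.153,1],[0,0,0,0,1],[0,0,0,0,1],[0,0,0,0,1]]}}

```text
clock: 3.9
tcp_pos: [0.6076, -0.0642, 0.1314]
orientation: [0.705, -0.058, 0.705, 0.058]
wrist_force: [-0.1, -0.5, 0.4]
finger_gap: -0.0002
```

Run:
```python
from h import *
s,R=rep()
to([*bw(.083,0),.08])
for c in ['top','scene']:
    p=optics.read_camera(c)
    u,v=map(int,proj(p,[*bw(.05,0),.1]));im=p['pixels'][max(0,v-70):v+70,u-80:u+80]
    cv2.imwrite(f'pics/{c}2.png',cv2.resize(im,None,fx=4,fy=4,interpolation=cv2.INTER_CUBIC))
```

```text
t 3.9 tcp [ 0.6076 -0.0642  0.1314] box [0.0811 0.0024] F [-0.1 -0.5  0.4] gap -0.0
tool y yaw rel box y -0.001
cm tool [ 5.14 -0.24  0.19] per row [ 5.14 -0.24  0.19]
```

View pics/scene2.png

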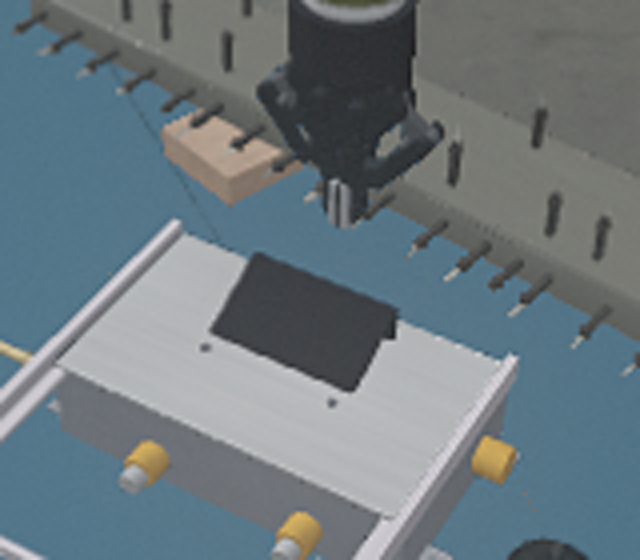

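{"api": "servo_tool", "payload": {"moves": [[2,-0.2,0.2,0,1],[2,0,0,0,1],[1,0,0,0,1],[0,0,0,0,1],[0,0,-1,0,1],[0,0,-1,0,1],[0,0,-1,0,1],[0,0,-1,0,1],[0,0,-1,0,1],[0,0,-1,0,1]]}}

```text
clock: 5.25
tcp_pos: [0.5506, -0.0761, 0.0819]
orientation: [0.705, -0.058, 0.704, 0.058]
wrist_force: [2.3, -1.0, 2.5]
finger_gap: -0.0002
```

Run:
```python
from h import *
s,R=rep()
p=optics.read_camera('top')
u,v=map(int,proj(p,[*bw(-.05,0),.07]));im=p['pixels'][max(0,v-70):v+70,u-80:u+80]
cv2.imwrite(f'pics/top3.png',cv2.resize(im,None,fx=4,fy=4,interpolation=cv2.INTER_CUBIC))
```

```text
t 5.25 tcp [ 0.5506 -0.0761  0.0819] box [ 0.0229 -0.    ] F [ 2.3 -1.   2.5] gap -0.0
tool y yaw rel box y 0.0
```

View pics/top3.png

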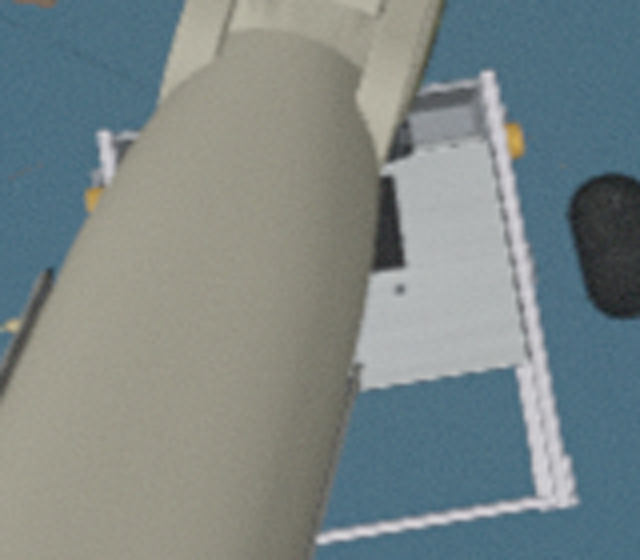

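The cover is sliding down in its guides, so I'll keep pushing to the stop.

{"api": "servo_tool", "payload": {"moves": [[0,0,-1,0,1],[0,0,-1,0,1],[0,0,-1,0,1],[0,0,-1,0,1],[0,0,-1,0,1],[0,0,-1,0,1],[0,0,-1,0,1],[0,0,-0.4,0,1],[0,0,-0.3,0,1],[0,0,-0.3,0,1]]}}

```text
clock: 6.55
tcp_pos: [0.4716, -0.0887, 0.0811]
orientation: [0.705, -0.058, 0.705, 0.058]
wrist_force: [2.0, 0.3, 0.2]
finger_gap: 0.0002
```

Run:
```python
from h import *
s,R=rep()
```

```text
t 6.55 tcp [ 0.4716 -0.0887  0.0811] box [-0.0571  0.0004] F [2.  0.3 0.2] gap 0.0
tool y yaw rel box y 0.0
```

{"api": "servo_tool", "payload": {"moves": [[0,0,-0.3,0,1],[0,0,-0.2,0,1],[0,0,-0.2,0,1],[0,0,-0.1,0,1],[0,0,-0.1,0,1],[0,0,0,0,1],[0,0,0,0,1],[0,0,0,0,1],[0,0,0,0,1],[0,0,0,0,1]]}}

```text
clock: 7.8
tcp_pos: [0.4677, -0.0894, 0.0821]
orientation: [0.708, -0.058, 0.701, 0.059]
wrist_force: [14.6, 6.1, -5.2]
finger_gap: -0.0002
```

Run:
```python
from h import *
s,R=rep()
```

```text
t 7.8 tcp [ 0.4677 -0.0894  0.0821] box [-0.061   0.0003] F [14.6  6.1 -5.2] gap -0.0
tool y yaw rel box y 0.002
```

At the stop: 15 N and the tool no longer advancing. Now back off, lift clear and swing left to see into the box.

{"api": "servo_tool", "payload": {"moves": [[0,0,1,0,1],[0,0,1,0,1],[0,0,0.5,0,1],[-3,0,0,0,1],[-3,0,0,0,1],[-4,3,0,0,1],[-2,5,0,0,1],[0,6,0,0,1],[0,6,0,0,1],[0,4,0,0,1]]}}

```text
clock: 9.05
tcp_pos: [0.4471, 0.1526, 0.2013]
orientation: [0.704, -0.059, 0.705, 0.058]
wrist_force: [0.6, 0.9, 0.0]
finger_gap: -0.0002
```

Run:
```python
from h import *
s,R=rep()
for c in ['top','scene']:
    p=optics.read_camera(c)
    for n,z in [('red_valve',0),('yellow_valve',0),('red_grip',.052),('cover_lip',.086)]:
        for r in models.pinpoint(n,p)[:2]:
            X=atz(p,r['location'],z);d=X[:2]-B;k,m=np.cos(A),np.sin(A)
            print(c,n,round(r['conf'],2),np.round(r['location'],1),'box',np.round([k*d[0]+m*d[1],-m*d[0]+k*d[1]],4))
    u,v=map(int,proj(p,[*bw(-.03,0),.07]));im=p['pixels'][max(0,v-70):v+70,u-80:u+80]
    cv2.imwrite(f'pics/{c}4.png',cv2.resize(im,None,fx=4.2,fy=4.2,interpolation=cv2.INTER_CUBIC))
```

```text
t 9.05 tcp [0.4471 0.1526 0.2013] box [-0.0419  0.2425] F [0.6 0.9 0. ] gap -0.0
tool y yaw rel box y 0.002
top red_valve 0.52 [297.8 200.8] box [ 0.0377 -0.0644]
top yellow_valve 0.73 [259.8 207.3] box [0.0355 0.0459]
top red_grip 0.6 [298.  216.4] box [-0.0135 -0.0537]
top cover_lip 0.92 [284. 240.] box [-0.0741 -0.0047]
top cover_lip 0.69 [356.6 221.4] box [-0.0548 -0.2029]
scene red_valve 0.56 [308.  236.8] box [ 0.025  -0.0681]
scene yellow_valve 0.5 [274.1 217. ] box [0.0407 0.0504]
scene yellow_valve 0.32 [297.5 230.3] box [ 0.0309 -0.0319]
scene red_grip 0.6 [298.9 232.2] box [-0.015  -0.0604]
```

View pics/top4.png

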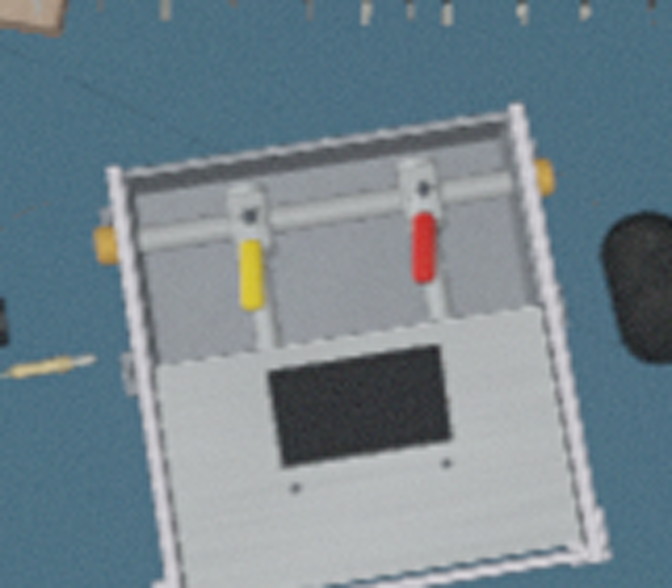

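View pics/scene4.png

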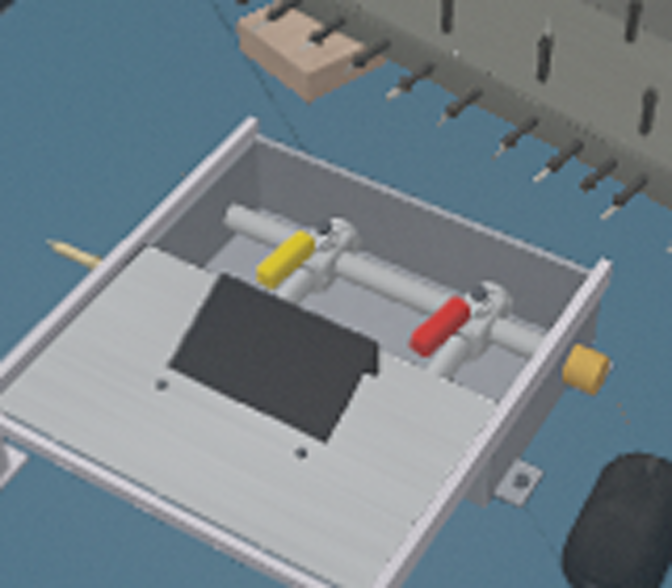

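Red valve is the right one (box y≈-65 mm), its handle at about 0.17 rad. The cover looks fully open. I'll move over to the handle's right side.

{"api": "servo_tool", "payload": {"moves": [[0,-5.5,0.5,0,1],[0,-5.5,0.5,0,1],[0,-5.5,0.5,0,1],[0,-5.5,0.5,0,1],[0,-5.5,0.5,0,1],[0,-5.4,0.2,0,1],[3,0,0,0,1],[3,0,0,0,1],[3,0,0,0,1],[0,0,0,0,1]]}}

```text
clock: 10.8
tcp_pos: [0.5265, -0.1695, 0.109]
orientation: [0.703, -0.056, 0.706, 0.058]
wrist_force: [-0.1, 1.2, 1.2]
finger_gap: 0.0002
```

Run:
```python
from h import *
s,R=rep()
to([*bw(-.015,-.086),.050])
for c in ['scene']:
    p=optics.read_camera(c)
    u,v=map(int,proj(p,[*bw(-.03,-.06),.09]));im=p['pixels'][max(0,v-60):v+60,u-70:u+70]
    cv2.imwrite(f'pics/{c}5.png',cv2.resize(im,None,fx=4.8,fy=4.8,interpolation=cv2.INTER_CUBIC))
```

```text
t 10.8 tcp [ 0.5265 -0.1695  0.109 ] box [-0.0161 -0.0882] F [-0.1  1.2  1.2] gap 0.0
tool y yaw rel box y -0.001
cm tool [5.9  0.2  0.14] per row [5.9  0.2  0.14]
```

View pics/scene5.png

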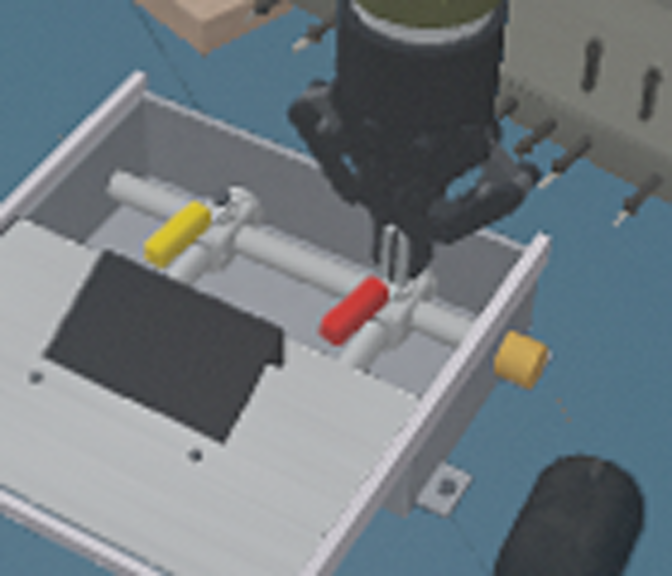

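{"api": "servo_tool", "payload": {"moves": [[1,0.1,0.1,0,1],[1,0.1,0,0,1],[1,0,0,0,1],[1,0,0,0,1],[1,0,0,0,1],[0.8,0,0,0,1],[0,0,0,0,1],[0,0,0,0,1],[0,0,0,0,1],[0,0,0,0,1]]}}

```text
clock: 12.1
tcp_pos: [0.5296, -0.1675, 0.0536]
orientation: [0.705, -0.058, 0.705, 0.058]
wrist_force: [0.5, -0.1, 0.2]
finger_gap: -0.0001
```

Run:
```python
from h import *
s,R=rep()
for c in ['scene']:
    p=optics.read_camera(c)
    u,v=map(int,proj(p,[*bw(-.03,-.06),.09]));im=p['pixels'][max(0,v-60):v+60,u-70:u+70]
    cv2.imwrite(f'pics/{c}6.png',cv2.resize(im,None,fx=4.8,fy=4.8,interpolation=cv2.INTER_CUBIC))
prev=None
for t in [.17,.3,.45,.6,.75,.9,1.05,1.2,1.35,1.5,1.6]:
    c,n=np.cos(t),np.sin(t);d=7.5+11*n+14.5*c
    P=np.array([35-42*c-d*n,-65+42*n-d*c])
    print(t,np.round(P,1),'' if prev is None else 'tool y,z cm',*( [] if prev is None else np.round((P-prev)[::-1]/10,2)));prev=P
```

```text
t 12.1 tcp [ 0.5296 -0.1675  0.0536] box [-0.0127 -0.0868] F [ 0.5 -0.1  0.2] gap -0.0
tool y yaw rel box y 0.0
0.17 [-10.4 -81.2] 
0.3 [-12.4 -76.1] tool y,z cm 0.51 -0.2
0.45 [-13.8 -69.5] tool y,z cm 0.65 -0.14
0.6 [-14.2 -62.5] tool y,z cm 0.71 -0.03
0.75 [-13.2 -55.1] tool y,z cm 0.74 0.1
0.9 [-10.8 -47.7] tool y,z cm 0.74 0.24
1.05 [ -6.9 -40.6] tool y,z cm 0.71 0.39
1.2 [ -1.7 -34.2] tool y,z cm 0.64 0.53
1.35 [  4.9 -28.7] tool y,z cm 0.55 0.66
1.5 [ 12.6 -24.5] tool y,z cm 0.42 0.77
1.6 [ 18.2 -22.5] tool y,z cm 0.2 0.56
```

View pics/scene6.png

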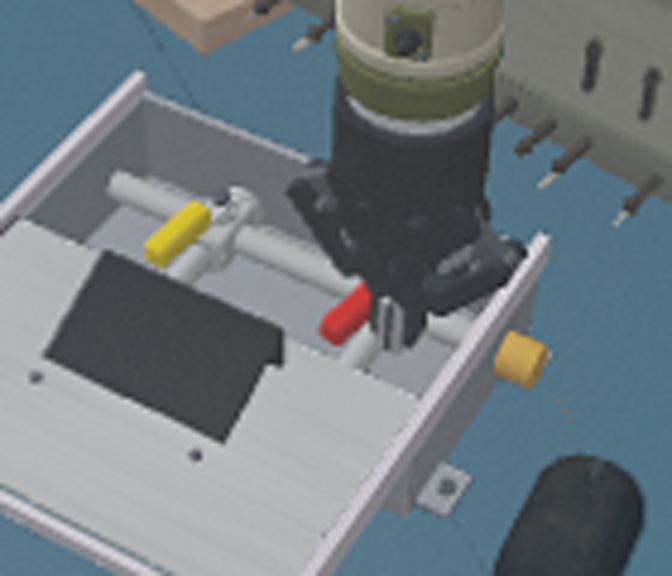

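{"api": "servo_tool", "payload": {"moves": [[0.5,0,0,0,1],[0,0.5,0,0,1],[0,0.6,0,0,1],[0,0.65,-0.1,0,1],[0,0.7,0,0,1],[0,0.75,0.1,0,1],[0,0.75,0.25,0,1],[0,0.7,0.4,0,1],[0,0,0,0,1],[0,0,0,0,1]]}}

```text
clock: 13.4
tcp_pos: [0.5279, -0.1197, 0.0479]
orientation: [0.704, -0.058, 0.705, 0.059]
wrist_force: [-0.3, 0.4, -0.9]
finger_gap: 0.0001
```

Run:
```python
from h import *
s,R=rep()
for c in ['scene']:
    p=optics.read_camera(c)
    u,v=map(int,proj(p,[*bw(-.03,-.06),.09]));im=p['pixels'][max(0,v-60):v+60,u-70:u+70]
    cv2.imwrite(f'pics/{c}7.png',cv2.resize(im,None,fx=4.8,fy=4.8,interpolation=cv2.INTER_CUBIC))
```

```text
t 13.4 tcp [ 0.5279 -0.1197  0.0479] box [-0.0067 -0.0394] F [-0.3  0.4 -0.9] gap 0.0
tool y yaw rel box y 0.001
```

View pics/scene7.png

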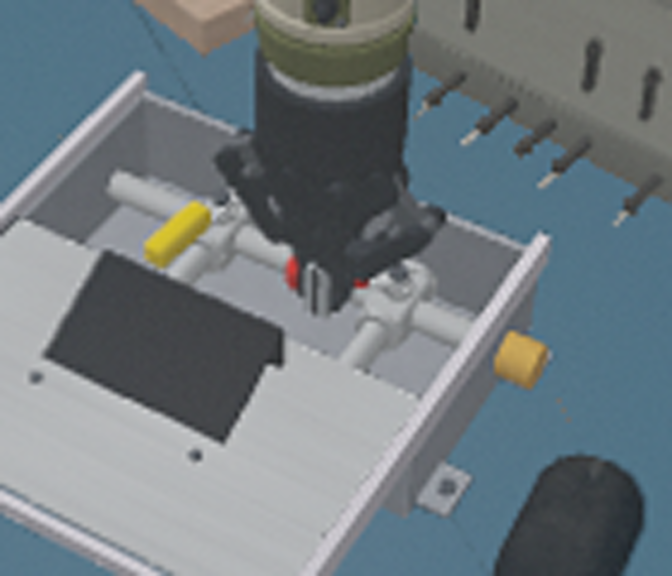

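The red handle is turning ahead of the fingertips. I'll finish the arc to the stop.

{"api": "servo_tool", "payload": {"moves": [[0,0.6,0.5,0,1],[0,0.5,0.6,0,1],[0,0.4,0.7,0,1],[0,0.2,0.6,0,1],[0,0,0.2,0,1],[0,0,0.2,0,1],[0,0,0.1,0,1],[0,0,0,0,1],[0,0,0,0,1],[0,0,0,0,1]]}}

```text
clock: 14.7
tcp_pos: [0.547, -0.1001, 0.0479]
orientation: [0.7, -0.058, 0.71, 0.056]
wrist_force: [-21.8, -9.5, 14.2]
finger_gap: 0.0001
```

Run:
```python
from h import *
s,R=rep()
```

```text
t 14.7 tcp [ 0.547  -0.1001  0.0479] box [ 0.0155 -0.0231] F [-21.8  -9.5  14.2] gap 0.0
tool y yaw rel box y -0.002
```

{"api": "servo_tool", "payload": {"moves": [[0,0,-0.8,0,1],[0,0,-0.9,0,1],[-1,0,0,0,1],[-3,0,0,0,1],[-4,0,0,0,1],[-4,3,0,0,1],[-3,5,0,0,1],[0,6,0,0,1],[0,6,0,0,1],[0,6,0,0,1]]}}

```text
clock: 15.95
tcp_pos: [0.495, 0.1571, 0.1996]
orientation: [0.706, -0.058, 0.704, 0.058]
wrist_force: [0.2, 0.6, -0.2]
finger_gap: -0.0001
```

Run:
```python
from h import *
s,R=rep()
zs={'cover_lip':.086,'red_grip':.052,'pc_mouse':0,'holder':0,'oil':0,'felt_pen':0}
for c in ['top','scene']:
    p=optics.read_camera(c)
    for n,z in zs.items():
        for r in models.pinpoint(n,p)[:1]:
            X=atz(p,r['location'],z);d=X[:2]-B;k,m=np.cos(A),np.sin(A)
            print(c,n,round(r['conf'],2),np.round(X,4),'box',np.round([k*d[0]+m*d[1],-m*d[0]+k*d[1]],4))
    for n in (['red','yellow'] if c=='top' else []):
        r=models.outline_of(n+'_handle',p)[0];print(n,r['conf'],r['location'])
    u,v=map(int,proj(p,[*bw(-.03,0),.07]));im=p['pixels'][max(0,v-70):v+70,u-80:u+80]
    cv2.imwrite(f'pics/{c}8.png',cv2.resize(im,None,fx=4.2,fy=4.2,interpolation=cv2.INTER_CUBIC))
```

```text
t 15.95 tcp [0.495  0.1571 0.1996] box [0.0061 0.2392] F [ 0.2  0.6 -0.2] gap -0.0
tool y yaw rel box y 0.0
top cover_lip 0.8 [ 0.4572 -0.0909  0.086 ] box [-0.0717  0.0006]
top red_grip 0.7 [ 0.5569 -0.0919  0.052 ] box [ 0.0266 -0.0166]
top pc_mouse 0.66 [ 0.5209 -0.2998  0.    ] box [-0.0429 -0.2159]
top holder 0.53 [0.4572 0.1124 0.    ] box [-0.0385  0.2011]
top oil 0.67 [ 0.5745 -0.0851  0.    ] box [ 0.045  -0.0128]
top felt_pen 0.58 [ 0.3742 -0.4239  0.    ] box [-0.2079 -0.3144]Traceback (most recent call last):
  File "<stdin>", line 11, in <module>
IndexError: list index out of range
```

Run:
```python
from h import *
for c in ['top','scene']:
    p=optics.read_camera(c)
    if c=='top': cv2.imwrite('pics/topfull.png',p['pixels'])
    im=p['pixels'].astype(int);b,g,r=im[...,0],im[...,1],im[...,2]
    u,v=map(int,proj(p,[*bw(.01,-.03),.05]))
    for n,m in [('red',(r>110)&(g<60)&(b<60)),('yel',(r>140)&(g>120)&(b<70))]:
        mm=np.zeros_like(m);mm[v-30:v+30,u-40:u+25]=m[v-30:v+30,u-40:u+25]
        q=np.argwhere(mm)[:,::-1]
        P=np.array([atz(p,x,.06)[:2] for x in q]);d=P-B;k,s=np.cos(A),np.sin(A)
        D=np.c_[k*d[:,0]+s*d[:,1],-s*d[:,0]+k*d[:,1]]
        w,V=np.linalg.eigh(np.cov(D.T));a=V[:,1];print(c,n,len(q),np.round(D.mean(0),4),'axis',np.round(a,3),'extent y',np.round([D[:,1].min(),D[:,1].max()],3))
    u,v=map(int,proj(p,[*bw(-.03,0),.07]));im=p['pixels'][max(0,v-70):v+70,u-80:u+80]
    cv2.imwrite(f'pics/{c}8.png',cv2.resize(im,None,fx=4.2,fy=4.2,interpolation=cv2.INTER_CUBIC))
```

```text
top red 50 [ 0.034  -0.0267] axis [-0.041  0.999] extent y [-0.045 -0.008]
top yel 59 [-0.005   0.0536] axis [-0.991  0.136] extent y [0.047 0.06 ]
scene red 40 [ 0.0212 -0.0316] axis [-0.122  0.992] extent y [-0.05  -0.007]
scene yel 81 [-0.0123  0.0517] axis [-0.999  0.043] extent y [0.042 0.061]
```

View pics/top8.png

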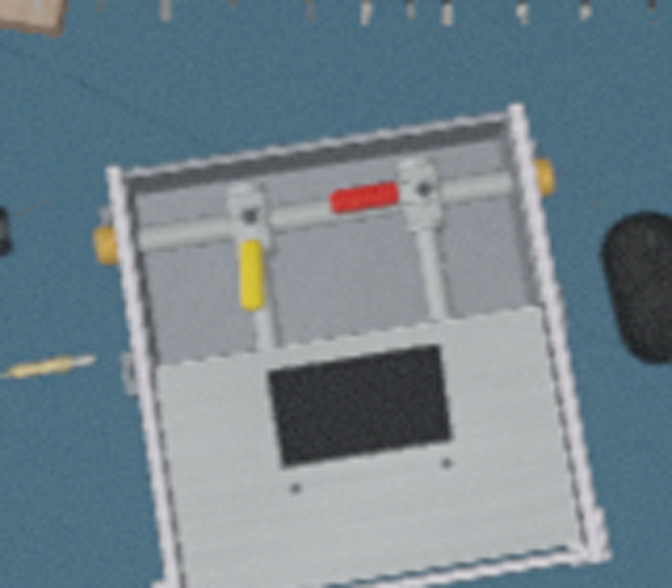

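View pics/scene8.png

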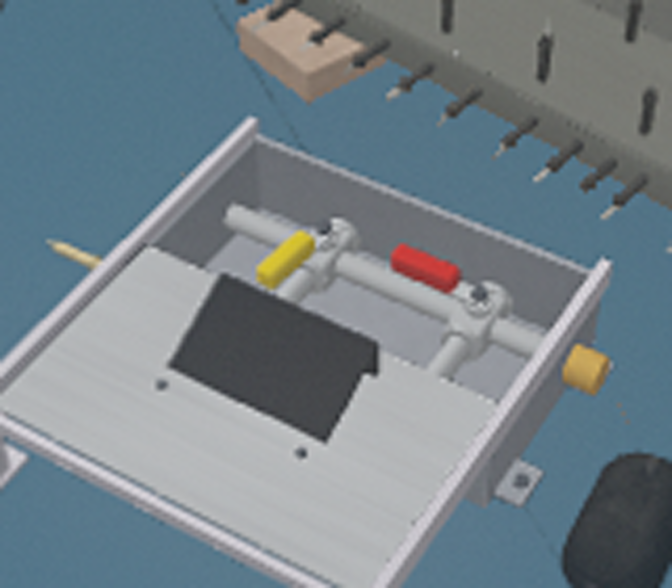

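View pics/topfull.png

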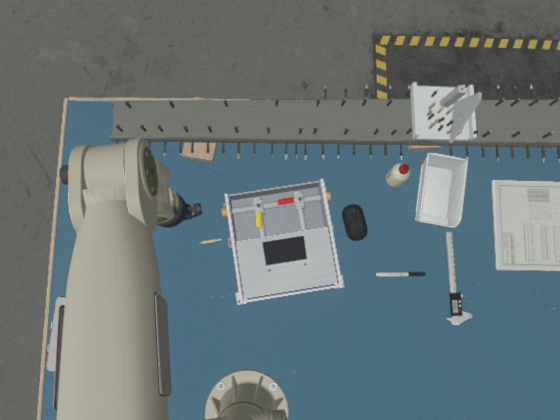

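Run:
```python
from h import *
rep();print(order.hand_in())
```

```text
t 16.45 tcp [0.4952 0.1535 0.1983] box [0.0057 0.2355] F [ 0.2 -0.6 -0.3] gap -0.0
tool y yaw rel box y -0.002
the job is handed in; nothing more can be done
None
```

I slid the cover fully open and turned the red handle a quarter turn to its stop, then handed the job in at about 16.5 s. Hand-in reports no verdict.

- **Cover:** I pushed the wedge's rear face with shut fingertips until the cover met its stop, at about 15 N. Afterwards the network put the lip at box x = -72 mm, and -70 mm is fully open. It shows lying down in its guides.
- **Red handle:** I pushed it round to the left until it met its stop, at about 28 N total on the wrist. In the top view it lies within about 0.04 rad of the box's y axis (0.12 allowed). The scene camera gave about 0.12 rad. I put that down to the side of the grip showing in that view, since the fingertip position at the stop also fits fully shut.
- **Yellow handle:** it did not visibly move. The top view puts it at about 0.14 rad and the scene view at 0.04, both under the 0.3 limit.
- **Loose things:** all four look to be where they started. The network positions agree within about 9 mm for the mouse, holder and pen. Its last position for the oil bottle was a false hit inside the box, so I checked the bottle in the full picture, where it stands unmoved at about (398,176).
- **Hand:** it ended raised to about 0.2 m and left of the box, with wrist force near zero.

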